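Close the board test fixture and hold it down

TASK

Close up the circuit-board test fixture using the fingertips only: first push the blue-fronted board tray fully home into the fixture, then push the yellow sprung lid fully down by the black pad near its front edge and keep it pressed shut. The program finishes while still holding the lid down. Leave everything else on the bench where it is; nothing is to be picked up.

Things in the scene. Friction and masses are not known exactly. Their poses are not given: they have to be found in the camera images.
- fixture: grey test fixture fixed to the bench, 160 (x) x 170 (y) mm, side walls 66 mm high; origin at the centre of its underside on the bench; its +x axis points from the front (tray side) to the back (hinge side), z up
- tray (a joint): how far the board tray is pulled out, in m: 0 = fully home (hard stop), up to 0.08. It slides along the fixture's x axis (home is towards +x) with a light friction of about 2 N and stays where it is left
- tray_face (a point): centre of the outer (front) face of the tray's blue front plate, which is 110 mm wide (y), 45 mm high (from 11 to 56 mm above the bench) and 8 mm thick; axes as the fixture's. With the tray home the face stands 120 mm in front of the fixture's origin, 40 mm ahead of its walls. Behind the plate is a flat tray carrying a green circuit board that is fixed to it, all of it lower than the top of the plate
- lid (a joint): angle of the lid in rad: 0 = fully shut and level (hard stop), 0.9 = open (stop). A spring keeps it open and lifts it again when let go; holding it shut takes about 4 N at the pad
- lid_hinge (a point): middle of the lid's hinge axis, which lies along the fixture's y axis, 78 mm behind the fixture's origin and 72 mm above the bench; its axes turn with the lid and equal the fixture's when the lid is shut. The lid is a plate 8 mm thick and 165 mm wide (y), reaching from the hinge 158 mm towards the front; yellow frame with a clear window
- lid_pad (a point): centre of the top (outer) face of the black rubber press pad, 30 (x) x 70 (y) mm, near the lid's free front edge, 138 mm from the hinge; it turns with the lid, its z axis stands out of the lid's outer face. With the lid shut it is 60 mm in front of the fixture's origin and 78 mm above the bench
- breadboard: spare white solderless breadboard, 165 x 55 x 8.5 mm, lying loose beside the fixture; origin at the centre of its underside; leave alone
- multimeter: yellow handheld multimeter lying on its back, 150 x 75 x 34 mm (dial to 41 mm), beside the fixture; origin at the centre of its underside; leave alone
- spool: orange wire spool, 54 mm across, 40 mm high, standing beside the fixture's front; origin at the centre of its underside; leave alone
- jar: small parts jar with blue cap, 48 mm across, 60 mm high, beside the fixture's front; origin at the centre of its underside; leave alone
- can: blue spray can, 52 mm across, 120 mm high, standing at the left of the bench; origin at the centre of its underside; leave alone
- screwdriver: screwdriver, 180 mm long, lying at the right of the bench; leave alone

How it is judged:
By the outcome, as a careful person would: the job done as asked, in the order asked, and still so for the second after the job is handed in, while the arm keeps its last pose, push and grip.
It also fails if it takes over 42 s, if anything falls off the work surface, if the arm or the gripper's body presses on something with over 40 N, if the wrist force passes 120 N, or if a joint passes its speed limit or range.

ROBOT

A 6-joint arm with a two-finger parallel gripper is mounted at the origin on the work surface. World frame = base frame: x ahead of the robot, y to its left, z up, the work surface at z = 0. Lengths are in m, angles in rad, forces in N, time in s.
With the tool pointing down it reaches from about 0.3 to 0.875 m from the base axis. Payload 6.4 kg.
Tool frame: the origin (TCP) lies midway between the tips of the shut fingers; the grasp point (between the pads) lies 19 mm behind it (ctrl.pinch_z is the distance from the TCP to the grasp point, in m); z points along the fingers, y is the line along which they close (so a half turn about z gives the same grasp; the last joint's range is limited). The gripper opens to 85 mm and grips with 20 to 120 N. Pads are 22 mm wide; open, the fingers measure 114 mm over their backs; the gripper's body (76 mm by 85 mm) begins 54 mm behind the grasp point. The pads swing forward as they close: fully open they stand 13 mm farther back than shut.
Start: joints at [-1.332, 0.181, 1.607, -0, 1.354, -0.206], TCP at [0.247, -0.519, 0.231] pointing down, gripper open.
Joint ranges: [-2.99, 2.99], [-0.89, 2.07], [0.3, 2.58], [-1.14, 4.28], [0, 2.63], [-3.12, 3.12]. Speed limits (rad/s): [2.57, 2.57, 3.01, 3.14, 3.14, 3.14].

INTERFACE

Orientations are given as a unit quaternion [w, x, y, z].
In Python, from bench import ctrl gives the robot as it stands.
- The arm moves only by the tool apply_moves, never from a script. Its argument "moves" is a list of rows, each an object with "jaw": the opening, from 0 (shut) to 1 (fully open); "offset": the shift along the tool's x, y, z in mm, a list of three; "rot": the turn, a rotation vector about the tool's x, y, z in degrees, a list of three. In form: [{"jaw": jaw, "offset": [dx, dy, dz], "rot": [ax, ay, az]}, ...]. A call has exactly 5 rows; each row shifts and turns the commanded pose from where the row before left it, along the tool's axes as they then stand; what a row does not reach is not made up. A row lasts 1/8 s, in which the tool goes at most 62.5 mm and 10.7 degrees, less where a joint would pass 70% of its speed; a pose out of reach is approached as far as the arm can. A call is refused whole if a number of a shift passes 62.5 or a number of a turn 10.7, either way. A call with a gripper value outside its range is refused whole. The fingers move at their own pace and stop on an object; the grip force is fixed at half the most. Time passes only in rows, so rows that do not move let the fingers close, or fill a call up. It gives the time, the measured TCP pose, the force, the opening and the grip force at its end, in the units of the state.
- ctrl.get_obs(): the state, without advancing time (a new reading comes with each control period).
- ctrl.camera(name): name is "scene" or "top" or "wrist"; returns (picture, depth): 480x640x3 uint8, red, green, blue; 480x640 float32, m along the optical axis (not along the pixel's ray), 0 where there is no reading.
- ctrl.camera_params(name): a dict with "K" (3x3 intrinsics, pixels), "cam_to_world" (4x4, takes a point from camera to world coordinates); the wrist camera has in their place "mount" (4x4, takes a point from camera to tool coordinates, whose origin is the TCP and whose axes are the flange's). Camera axes: x right, y down, z forward; pixel columns grow to the right and rows downward; lengths in m; the calibration is good to about 2 mm. A picture is of the moment at which its call begins: read the wrist's pose just before it. camera_params takes no time and is no camera call.
- ctrl.hand_in(): hands the job in; it is judged then, once.
Trained networks look in the newest picture that a camera, given by its name, has taken for a name from the list of things; names that differ only in an ending like _2 or _b are one class to them, and where a whole thing is asked for, a point or a joint stands for the part that bears it (a point fixed in the world has none). Each returns a list of dicts, best first, with "score" (0 to 1); they miss things now and then, are a little off and sometimes report something else, mostly with a low value. They report only what shows in the picture. A call takes as long as a camera call.
- ctrl.outline_of(camera, target): "region" (480x640 bool, what is visible of it) and "position" ([column, row] in pixels, amid what is visible of it).
The state is a dict: "time_s": time; "q": joint angles; "dq": joint speeds; "joint_efforts": joint torques, N m; "eef_pos": TCP position; "eef_rot": TCP orientation; "wrist_force": force on the tool from outside, world axes, zero at the start; "torque": the same for the moment, N m; "opening": opening from 0.0 (shut) to 1.0 (fully open); "grasp_force": force on a finger pad.
Only numpy, scipy, OpenCV 4.12 (cv2) and the standard library are available. Lean on these libraries where they do the work, as an engineer would, in place of code of your own. Each camera call takes 0.05 s, during which the arm holds its last target. There are 200 camera calls.

## Working session

There is one attempt and no reset: what is moved stays moved. The work goes in short steps, Python scripts to look and compute and a tool call to move; the robot and the scene stay as the last step left them, time stands still between calls to the robot, and variables do not carry over. Pictures are saved under pics/ and viewed, at most 10 in all, crops included, and the job is handed in when it is done.

Besides the shell and the picture viewer there is one more tool, called after ">>>" as name(argument=value, ...) on one line, values as JSON. apply_moves: Moves the arm, as the interface text tells. Its arguments: {"type":"object","properties":{"moves":{"type":"array"}},"required":["moves"]}

```bash
mkdir -p pics; cat > h.py <<'E'
import numpy as np, cv2
from bench import ctrl
from scipy.spatial.transform import Rotation as R
def cloud(cam):
    o=ctrl.get_obs(); im,d=ctrl.camera(cam); p=ctrl.camera_params(cam); K=np.array(p["K"])
    if "cam_to_world" in p: T=np.array(p["cam_to_world"])
    else:
        q=o["eef_rot"]; T=np.eye(4); T[:3,:3]=R.from_quat([q[1],q[2],q[3],q[0]]).as_matrix(); T[:3,3]=o["eef_pos"]; T=T@np.array(p["mount"])
    v,u=np.mgrid[:480,:640]; P=np.stack([(u-K[0,2])/K[0,0]*d,(v-K[1,2])/K[1,1]*d,d],-1)
    P=P@T[:3,:3].T+T[:3,3]; P[d==0]=np.nan
    return im,P
def save(n,im): cv2.imwrite("pics/"+n,im[...,::-1])
E
python3 - <<'E'
from h import *
o=ctrl.get_obs(); print({k:np.round(v,3).tolist() for k,v in o.items()})
for c in ("top","scene"):
    im,P=cloud(c); save(c+"0.png",im); np.save(c+"0.npy",P)
    for t in ("fixture","tray_face","lid_pad","lid_hinge","breadboard","multimeter","spool","jar","can","screwdriver"):
        for r in ctrl.outline_of(c,t)[:1]:
            m=r["region"]; q=P[m]; q=q[~np.isnan(q[:,0])]
            print(c,t,round(r["score"],2),np.round(r["position"]),m.sum(),np.round(np.percentile(q,[3,50,97],axis=0),3).tolist() if len(q) else None)
E
```

```text
{'time_s': 0.0, 'q': [-1.332, 0.182, 1.608, -0.0, 1.354, -0.206], 'dq': [0.001, -0.0, -0.001, 0.001, -0.002, 0.0], 'joint_efforts': [-0.001, -44.487, -35.134, -0.0, 0.009, -0.0], 'eef_pos': [0.247, -0.518, 0.23], 'eef_rot': [-0.001, 0.975, 0.221, -0.0], 'wrist_force': [0.73, -0.597, -0.306], 'torque': [0.027, 0.013, -0.035], 'grasp_force': 0.0, 'opening': 0.995}
top fixture 0.95 [232. 227.] 8051 [[0.528, 0.078, 0.017], [0.657, 0.175, 0.058], [0.754, 0.25, 0.197]]
top tray_face 0.73 [228. 258.] 3356 [[0.52, 0.131, 0.023], [0.595, 0.188, 0.028], [0.674, 0.247, 0.057]]
top lid_pad 0.6 [234. 202.] 2898 [[0.65, 0.081, 0.08], [0.702, 0.159, 0.147], [0.763, 0.238, 0.199]]
top lid_hinge 0.76 [234. 204.] 2836 [[0.65, 0.081, 0.083], [0.702, 0.158, 0.148], [0.761, 0.235, 0.199]]
top breadboard 0.78 [179. 214.] 1471 [[0.646, 0.278, 0.005], [0.714, 0.314, 0.01], [0.798, 0.347, 0.014]]
top multimeter 0.94 [303. 245.] 2085 [[0.556, -0.031, 0.028], [0.622, 0.016, 0.036], [0.692, 0.061, 0.043]]
top spool 0.57 [160. 284.] 559 [[0.513, 0.319, 0.003], [0.538, 0.339, 0.041], [0.561, 0.368, 0.044]]
top ja
[... 653 characters left out ...]
[[0.657, 0.079, 0.08], [0.71, 0.161, 0.139], [0.764, 0.235, 0.197]]
scene breadboard 0.91 [422. 343.] 1851 [[0.65, 0.277, 0.006], [0.733, 0.312, 0.009], [0.803, 0.347, 0.013]]
scene multimeter 0.62 [309. 262.] 1546 [[0.565, -0.034, 0.011], [0.655, 0.012, 0.035], [0.704, 0.042, 0.042]]
scene spool 0.86 [458. 280.] 655 [[0.506, 0.318, 0.001], [0.548, 0.343, 0.039], [0.564, 0.368, 0.043]]
scene jar 0.48 [362. 222.] 215 [[0.467, 0.069, 0.037], [0.489, 0.09, 0.06], [0.504, 0.107, 0.064]]
scene can 0.81 [522. 272.] 1278 [[0.485, 0.435, 0.006], [0.523, 0.457, 0.083], [0.531, 0.483, 0.123]]
scene screwdriver 0.79 [168. 168.] 220 [[0.441, -0.496, 0.01], [0.486, -0.483, 0.023], [0.593, -0.475, 0.029]]
```

```bash
python3 - <<'E'
import cv2
a=cv2.imread("pics/top0.png")[150:350,80:340]; cv2.imwrite("pics/c0.png",cv2.resize(a,(780,600),interpolation=cv2.INTER_CUBIC))
import numpy as np
from h import *
# lid plane from both cams and yaw
for c in("top","scene"):
    P=np.load(c+"0.npy"); im=cv2.imread(f"pics/{c}0.png")[...,::-1].astype(int)
    x,y,z=P[...,0],P[...,1],P[...,2]
    hsv=cv2.cvtColor(im.astype(np.uint8),cv2.COLOR_RGB2HSV)
    yel=(hsv[...,0]>18)&(hsv[...,0]<35)&(hsv[...,1]>120)&(x>.6)&(y>.06)&(y<.27)&(z>.07)
    q=P[yel]; cen=q.mean(0); n=np.linalg.svd(q-cen,full_matrices=False)[2][2]; n*=np.sign(n[2])
    print(c,"lid",yel.sum(),cen.round(3),n.round(3),"yaw",np.degrees(np.arctan2(-n[1],-n[0])).round(2),"ang",np.arccos(n[2]).round(3))
    blk=(hsv[...,2]<60)&(x>.6)&(y>.06)&(y<.27)&(z>.12); q=P[blk]; print("pad",blk.sum(),np.round(np.median(q,0),3) , np.percentile(q,[3,97],axis=0).round(3).tolist())
    bl=(hsv[...,0]>95)&(hsv[...,0]<130)&(hsv[...,1]>110)&(x>.49)&(x<.62)&(y>.1)&(y<.28)&(z>.01)
    q=P[bl]; print("blue",len(q),np.percentile(q,[3,50,97],axis=0).round(3).tolist())
    q=q[q[:,2]>.05]
    if len(q)>10:
        r=cv2.minAreaRect(q[:,:2].astype(np.float32)*1000); print("top edge rect",r,np.round(cv2.boxPoints(r)))
E
```

```text
top lid 1408 [0.701 0.157 0.151] [ 0.749 -0.208  0.629] yaw 164.47 ang 0.89
pad 274 [0.677 0.166 0.187] [[0.663, 0.134, 0.174], [0.691, 0.197, 0.198]]
blue 200 [[0.506, 0.135, 0.026], [0.523, 0.205, 0.057], [0.539, 0.257, 0.061]]
top edge rect ((515.2091064453125, 180.067138671875), (164.59495544433594, 6.93697452545166), 74.78795623779297) [[490. 102.]
 [497. 100.]
 [540. 259.]
 [533. 260.]]
scene lid 3014 [0.714 0.161 0.137] [ 0.757 -0.207  0.619] yaw 164.75 ang 0.903
pad 439 [0.679 0.166 0.184] [[0.667, 0.135, 0.174], [0.692, 0.196, 0.194]]
blue 297 [[0.495, 0.102, 0.027], [0.53, 0.221, 0.052], [0.542, 0.258, 0.061]]
top edge rect ((517.9248046875, 179.90907287597656), (165.03628540039062, 11.052006721496582), 73.7038345336914) [[489. 102.]
 [500.  99.]
 [546. 258.]
 [536. 261.]]
```

View pics/c0.png

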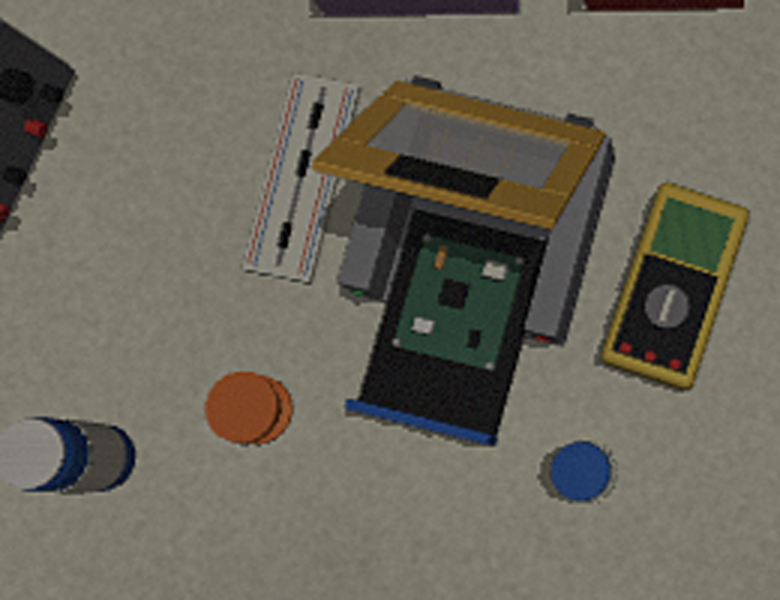

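View pics/scene0.png

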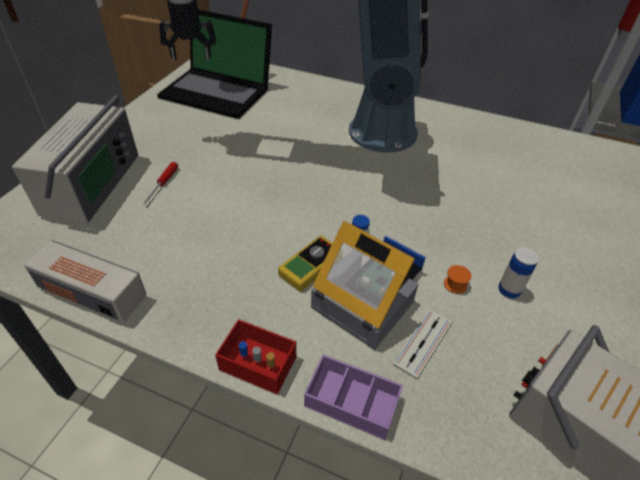

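The top crop shows the tray pulled out (blue plate at about (420,422)), the open lid with its pad at (440,178), and the jar clear of the push line at (580,470). The scene view agrees. Next I'll work out the fixture pose and the targets.

```bash
python3 - <<'E'
from h import *
print("mount",np.round(ctrl.camera_params("wrist")["mount"],3).tolist())
for c in("top","scene"):
    P=np.load(c+"0.npy"); im=cv2.imread(f"pics/{c}0.png")
    hsv=cv2.cvtColor(im,cv2.COLOR_BGR2HSV); x,y,z=P[...,0],P[...,1],P[...,2]
    m=(hsv[...,0]>95)&(hsv[...,0]<130)&(hsv[...,1]>110)&(x>.48)&(x<.62)&(y>.125)&(y<.28)&(z>.052)&(z<.066)
    q=P[m]; r=cv2.minAreaRect(q[:,:2].astype(np.float32)*1000); print(c,r,np.round(cv2.boxPoints(r)),np.median(q[:,2]).round(3))
yaw=np.radians(-15.4); ex=np.array([np.cos(yaw),np.sin(yaw)]); ey=np.array([-ex[1],ex[0]])
pad=np.array([.678,.166]); F=pad+.003*ex
print("F",F,"facehome",F-.12*ex,"padshut",F-.06*ex)
for f in ([.518,.197],): print((np.array(f)-F)@ex,(np.array(f)-F)@ey)
E
```

```text
mount [[0.0, -0.962, -0.272, 0.069], [1.0, 0.0, -0.0, 0.001], [0.001, -0.272, 0.962, -0.142], [0.0, 0.0, 0.0, 1.0]]
top ((522.5682983398438, 207.13096618652344), (108.50190734863281, 6.93697452545166), 74.78795623779297) [[505. 156.]
 [512. 154.]
 [540. 259.]
 [533. 260.]] 0.057
scene ((526.7662353515625, 208.62310791015625), (104.98269653320312, 10.002541542053223), 74.31328582763672) [[508. 159.]
 [517. 157.]
 [546. 258.]
 [536. 261.]] 0.056
F [0.68089229 0.16520333] facehome [0.56520084 0.19707007] padshut [0.62304656 0.1811367 ]
-0.1654875043195487 -0.012602021266632004
```

>>> apply_moves(moves=[{"jaw":0,"offset":[0,0,0],"rot":[0,0,10]},{"jaw":0,"offset":[0,0,0],"rot":[0,0,10]},{"jaw":0,"offset":[0,0,0],"rot":[0,0,10]},{"jaw":0,"offset":[0,0,0],"rot":[0,0,10]},{"jaw":0,"offset":[0,0,0],"rot":[0,0,1]}])

```text
time_s: 1.72
eef_pos: [0.2474, -0.5191, 0.2313]
eef_rot: [0.0, 0.991, -0.135, 0.0]
wrist_force: [0.4, 0.8, 0.6]
opening: 0.002
grasp_force: 0.0
```

>>> apply_moves(moves=[{"jaw":0,"offset":[2,-52,0],"rot":[0,0,0]},{"jaw":0,"offset":[2,-52,0],"rot":[0,0,0]},{"jaw":0,"offset":[2,-52,0],"rot":[0,0,0]},{"jaw":0,"offset":[2,-52,0],"rot":[0,0,0]},{"jaw":0,"offset":[2,-52,0],"rot":[0,0,0]}])

```text
time_s: 2.35
eef_pos: [0.3269, -0.2697, 0.2315]
eef_rot: [0.0, 0.991, -0.133, 0.0]
wrist_force: [1.0, -0.2, 0.7]
opening: -0.001
grasp_force: 0.0
```

>>> apply_moves(moves=[{"jaw":0,"offset":[2,-52,0],"rot":[0,0,0]},{"jaw":0,"offset":[2,-52,0],"rot":[0,0,0]},{"jaw":0,"offset":[2,-52,0],"rot":[0,0,0]},{"jaw":0,"offset":[2,-52,0],"rot":[0,0,0]},{"jaw":0,"offset":[2,-52,0],"rot":[0,0,0]}])

```text
time_s: 2.98
eef_pos: [0.4062, -0.0217, 0.2317]
eef_rot: [0.0, 0.991, -0.133, 0.001]
wrist_force: [1.3, -0.6, 0.0]
opening: -0.001
grasp_force: 0.0
```

>>> apply_moves(moves=[{"jaw":0,"offset":[2,-52,0],"rot":[0,0,0]},{"jaw":0,"offset":[2,-52,0],"rot":[0,0,0]},{"jaw":0,"offset":[2,-52,0],"rot":[0,0,0]},{"jaw":0,"offset":[2,-52,0],"rot":[0,0,0]},{"jaw":0,"offset":[2,-48,0],"rot":[0,0,0]}])

```text
time_s: 3.6
eef_pos: [0.4843, 0.2226, 0.2314]
eef_rot: [-0.0, 0.991, -0.133, 0.0]
wrist_force: [1.2, -0.1, 0.3]
opening: 0.003
grasp_force: 0.0
```

>>> apply_moves(moves=[{"jaw":0,"offset":[0,0,0],"rot":[0,0,-10]},{"jaw":0,"offset":[0,0,0],"rot":[0,0,-10]},{"jaw":0,"offset":[0,0,0],"rot":[0,0,-10]},{"jaw":0,"offset":[0,0,0],"rot":[0,0,-10]},{"jaw":0,"offset":[0,0,0],"rot":[0,0,-10]}])

```text
time_s: 4.22
eef_pos: [0.4839, 0.2207, 0.2313]
eef_rot: [0.0, 0.954, 0.301, 0.0]
wrist_force: [-0.5, 0.1, 0.4]
opening: 0.001
grasp_force: 0.0
```

>>> apply_moves(moves=[{"jaw":0,"offset":[0,0,0],"rot":[0,0,-10]},{"jaw":0,"offset":[0,0,0],"rot":[0,0,-10]},{"jaw":0,"offset":[0,0,0],"rot":[0,0,-10]},{"jaw":0,"offset":[0,0,0],"rot":[0,0,-10]},{"jaw":0,"offset":[0,0,0],"rot":[0,0,-10]}])

```text
time_s: 4.85
eef_pos: [0.4839, 0.2206, 0.2313]
eef_rot: [0.0, 0.737, 0.676, 0.0]
wrist_force: [0.7, 0.1, -0.4]
opening: 0.002
grasp_force: 0.0
```

>>> apply_moves(moves=[{"jaw":0,"offset":[0,0,0],"rot":[0,0,-10]},{"jaw":0,"offset":[0,0,0],"rot":[0,0,-10]},{"jaw":0,"offset":[0,0,0],"rot":[0,0,-10]},{"jaw":0,"offset":[0,0,0],"rot":[0,0,-10]},{"jaw":0,"offset":[0,0,0],"rot":[0,0,-10]}])

```text
time_s: 5.48
eef_pos: [0.4839, 0.2206, 0.2313]
eef_rot: [0.0, 0.383, 0.924, 0.0]
wrist_force: [0.0, 0.5, 0.4]
opening: 0.002
grasp_force: 0.0
```

>>> apply_moves(moves=[{"jaw":0,"offset":[0,0,0],"rot":[0,0,-10]},{"jaw":0,"offset":[0,0,0],"rot":[0,0,-10]},{"jaw":0,"offset":[0,0,0],"rot":[0,0,-10]},{"jaw":0,"offset":[0,0,0],"rot":[0,0,0]},{"jaw":0,"offset":[0,0,0],"rot":[0,0,0]}])

```text
time_s: 6.1
eef_pos: [0.4839, 0.2206, 0.2313]
eef_rot: [0.0, 0.136, 0.991, 0.0]
wrist_force: [0.0, 0.7, -0.4]
opening: 0.003
grasp_force: 0.0
```

>>> apply_moves(moves=[{"jaw":0,"offset":[0,0,50],"rot":[0,0,0]},{"jaw":0,"offset":[0,0,50],"rot":[0,0,0]},{"jaw":0,"offset":[0,0,50],"rot":[0,0,0]},{"jaw":0,"offset":[0,0,30],"rot":[0,0,0]},{"jaw":0,"offset":[0,0,16],"rot":[0,0,0]}])

```text
time_s: 6.72
eef_pos: [0.4829, 0.2204, 0.0335]
eef_rot: [-0.001, 0.136, 0.991, -0.0]
wrist_force: [-0.6, -0.7, -0.2]
opening: -0.001
grasp_force: 0.0
```

```bash
python3 - <<'E'
from h import *
im,P=cloud("top"); save("top1.png",im)
cv2.imwrite("pics/c1.png",cv2.resize(cv2.imread("pics/top1.png")[190:330,140:300],(640,560)))
E
```

```text
(no output)
```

View pics/c1.png

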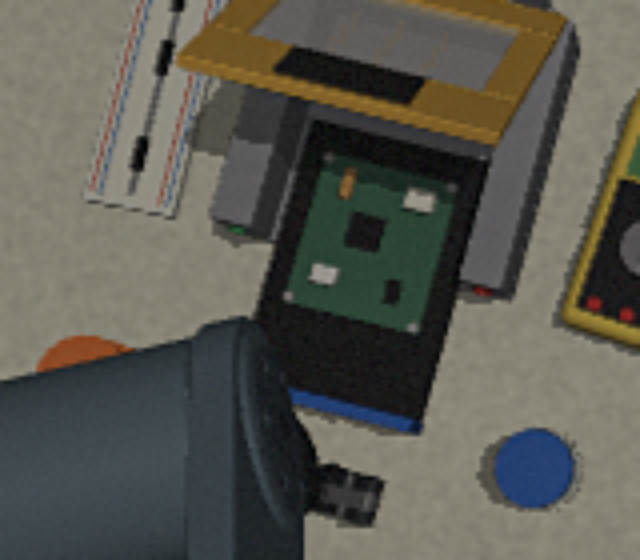

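The tray hasn't moved. The wrist is over the front of the tray with the camera side facing away from the fixture, and the jar, at (535,468), is clear. Now pushing.

>>> apply_moves(moves=[{"jaw":0,"offset":[-10,0,0],"rot":[0,0,0]},{"jaw":0,"offset":[-10,0,0],"rot":[0,0,0]},{"jaw":0,"offset":[-8,0,0],"rot":[0,0,0]},{"jaw":0,"offset":[-6,0,0],"rot":[0,0,0]},{"jaw":0,"offset":[-6,0,0],"rot":[0,0,0]}])

```text
time_s: 7.4
eef_pos: [0.5226, 0.2099, 0.0355]
eef_rot: [-0.0, 0.135, 0.991, 0.0]
wrist_force: [-1.6, 1.9, 1.4]
opening: -0.003
grasp_force: 1.1
```

>>> apply_moves(moves=[{"jaw":0,"offset":[-6,0,0],"rot":[0,0,0]},{"jaw":0,"offset":[-6,0,0],"rot":[0,0,0]},{"jaw":0,"offset":[-6,0,0],"rot":[0,0,0]},{"jaw":0,"offset":[-5,0,0],"rot":[0,0,0]},{"jaw":0,"offset":[-3,0,0],"rot":[0,0,0]}])

```text
time_s: 8.02
eef_pos: [0.5478, 0.2029, 0.0352]
eef_rot: [-0.0, 0.135, 0.991, 0.0]
wrist_force: [-1.9, 1.4, 0.5]
opening: 0.002
grasp_force: 1.1
```

>>> apply_moves(moves=[{"jaw":0,"offset":[-2,0,0],"rot":[0,0,0]},{"jaw":0,"offset":[-2,0,0],"rot":[0,0,0]},{"jaw":0,"offset":[-1,0,0],"rot":[0,0,0]},{"jaw":0,"offset":[-1,0,0],"rot":[0,0,0]},{"jaw":0,"offset":[-1,0,0],"rot":[0,0,0]}])

```text
time_s: 8.65
eef_pos: [0.5542, 0.2011, 0.0352]
eef_rot: [-0.0, 0.135, 0.991, 0.0]
wrist_force: [-1.7, 1.0, 1.0]
opening: -0.004
grasp_force: 1.0
```

>>> apply_moves(moves=[{"jaw":0,"offset":[-1,0,0],"rot":[0,0,0]},{"jaw":0,"offset":[-1,0,0],"rot":[0,0,0]},{"jaw":0,"offset":[-1,0,0],"rot":[0,0,0]},{"jaw":0,"offset":[0,0,0],"rot":[0,0,0]},{"jaw":0,"offset":[0,0,0],"rot":[0,0,0]}])

```text
time_s: 9.28
eef_pos: [0.556, 0.2006, 0.0352]
eef_rot: [-0.001, 0.135, 0.991, -0.0]
wrist_force: [-6.9, 1.6, 4.9]
opening: -0.0
grasp_force: 3.3
```

>>> apply_moves(moves=[{"jaw":0,"offset":[-1,0,0],"rot":[0,0,0]},{"jaw":0,"offset":[-1,0,0],"rot":[0,0,0]},{"jaw":0,"offset":[-1,0,0],"rot":[0,0,0]},{"jaw":0,"offset":[0,0,0],"rot":[0,0,0]},{"jaw":0,"offset":[0,0,0],"rot":[0,0,0]}])

```text
time_s: 9.9
eef_pos: [0.556, 0.2005, 0.0348]
eef_rot: [-0.004, 0.135, 0.991, -0.0]
wrist_force: [-15.5, 4.7, 10.9]
opening: -0.001
grasp_force: 8.0
```

>>> apply_moves(moves=[{"jaw":0,"offset":[10,0,0],"rot":[0,0,0]},{"jaw":0,"offset":[25,0,0],"rot":[0,0,0]},{"jaw":0,"offset":[0,0,-50],"rot":[0,0,0]},{"jaw":0,"offset":[0,0,-60],"rot":[0,0,0]},{"jaw":0,"offset":[0,0,-60],"rot":[0,0,0]}])

```text
time_s: 10.52
eef_pos: [0.5266, 0.2085, 0.2072]
eef_rot: [0.001, 0.135, 0.991, -0.0]
wrist_force: [0.5, 0.6, 0.7]
opening: -0.002
grasp_force: 0.0
```

>>> apply_moves(moves=[{"jaw":0,"offset":[0,0,-60],"rot":[0,0,0]},{"jaw":0,"offset":[0,0,0],"rot":[0,0,0]},{"jaw":0,"offset":[0,0,0],"rot":[0,0,0]},{"jaw":0,"offset":[0,0,0],"rot":[0,0,0]},{"jaw":0,"offset":[0,0,0],"rot":[0,0,0]}])

```text
time_s: 11.15
eef_pos: [0.5256, 0.2086, 0.2636]
eef_rot: [-0.001, 0.135, 0.991, -0.0]
wrist_force: [-0.4, -0.1, 0.4]
opening: 0.001
grasp_force: 0.0
```

```bash
cat >> h.py <<'E'
yaw=np.radians(-15.4); ex=np.array([np.cos(yaw),np.sin(yaw)]); ey=np.array([-ex[1],ex[0]]); F=np.array([.681,.165])
def fx(p): p=np.asarray(p); return np.stack([(p[...,:2]-F)@ex,(p[...,:2]-F)@ey,p[...,2]],-1)
E
python3 - <<'E'
from h import *
print("tcp fix",fx(ctrl.get_obs()["eef_pos"]).round(4))
for c in("top","scene"):
    im,P=cloud(c); save(c+"2.png",im); hsv=cv2.cvtColor(im,cv2.COLOR_RGB2HSV); Q=fx(P); x,y,z=Q[...,0],Q[...,1],Q[...,2]
    m=(hsv[...,0]>95)&(hsv[...,0]<130)&(hsv[...,1]>110)&(x>-.2)&(x<-.08)&(abs(y)<.065)&(z>.04)&(z<.066)
    print(c,m.sum(),np.percentile(Q[m],[5,50,95],axis=0).round(4).tolist())
    b=(hsv[...,2]<60)&(x>-.05)&(x<.05)&(abs(y)<.05)&(z>.15)&(z<.21); print("pad",b.sum(),np.percentile(Q[b],[3,50,97],axis=0).round(4).tolist())
cv2.imwrite("pics/c2.png",cv2.resize(cv2.imread("pics/top2.png")[150:330,120:320],(660,594)))
E
```

```text
tcp fix [-0.1614  0.0008  0.2636]
top 188 [[-0.1198, -0.0518, 0.0495], [-0.116, -0.0028, 0.057], [-0.1123, 0.0471, 0.0607]]
pad 268 [[-0.013, -0.0335, 0.1737], [-0.004, -0.0009, 0.1867], [0.0057, 0.0318, 0.1972]]
scene 29 [[-0.1129, 0.0448, 0.042], [-0.1109, 0.0493, 0.0511], [-0.1088, 0.0533, 0.059]]
pad 439 [[-0.0099, -0.0311, 0.1742], [-0.0018, 0.0008, 0.1843], [0.0065, 0.0317, 0.1946]]
```

View pics/c2.png

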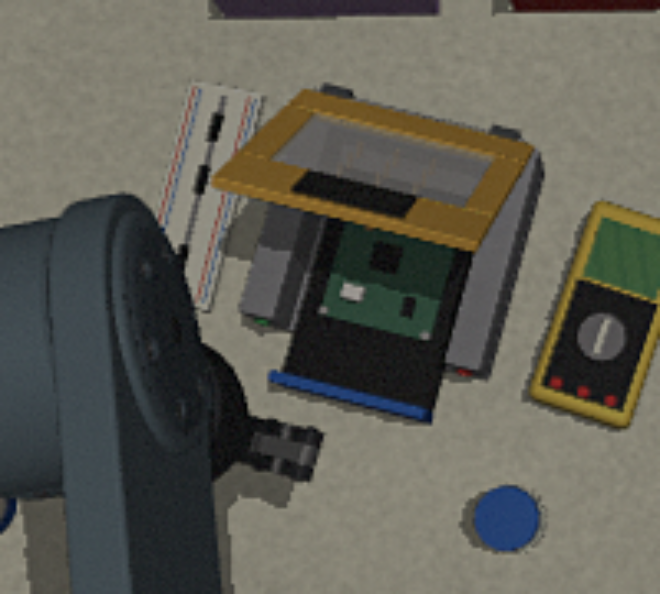

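The tray is home: the plate centre is at x = -0.116, so its face is at -0.120. The lid is untouched and its pad shows at crop (355,193). Next I'll move over the pad.

>>> apply_moves(moves=[{"jaw":0,"offset":[-60,0,0],"rot":[0,0,0]},{"jaw":0,"offset":[-60,0,0],"rot":[0,0,0]},{"jaw":0,"offset":[-59,0,0],"rot":[0,0,0]},{"jaw":0,"offset":[0,0,0],"rot":[0,0,0]},{"jaw":0,"offset":[0,0,0],"rot":[0,0,0]}])

```text
time_s: 11.88
eef_pos: [0.6982, 0.161, 0.264]
eef_rot: [-0.001, 0.135, 0.991, -0.0]
wrist_force: [-0.6, 0.6, 0.8]
opening: -0.003
grasp_force: 0.0
```

>>> apply_moves(moves=[{"jaw":0,"offset":[0,0,40],"rot":[0,0,0]},{"jaw":0,"offset":[0,0,24],"rot":[0,0,0]},{"jaw":0,"offset":[6,0,7],"rot":[0,0,0]},{"jaw":0,"offset":[6,0,7],"rot":[0,0,0]},{"jaw":0,"offset":[0,0,0],"rot":[0,0,0]}])

```text
time_s: 12.5
eef_pos: [0.6867, 0.1648, 0.1884]
eef_rot: [0.001, 0.135, 0.991, 0.0]
wrist_force: [0.3, -0.8, 0.1]
opening: -0.0
grasp_force: 0.0
```

```bash
python3 - <<'E'
from h import *
o=ctrl.get_obs();print("tcp fix",fx(o["eef_pos"]).round(4),o["wrist_force"])
im,P=cloud("scene"); save("s3.png",im)
cv2.imwrite("pics/c3.png",cv2.resize(cv2.imread("pics/s3.png")[170:370,260:480],(660,600)))
E
```

```text
tcp fix [0.0056 0.0014 0.1884] [ 0.26173759 -0.7542864   0.06886476]
```

View pics/c3.png

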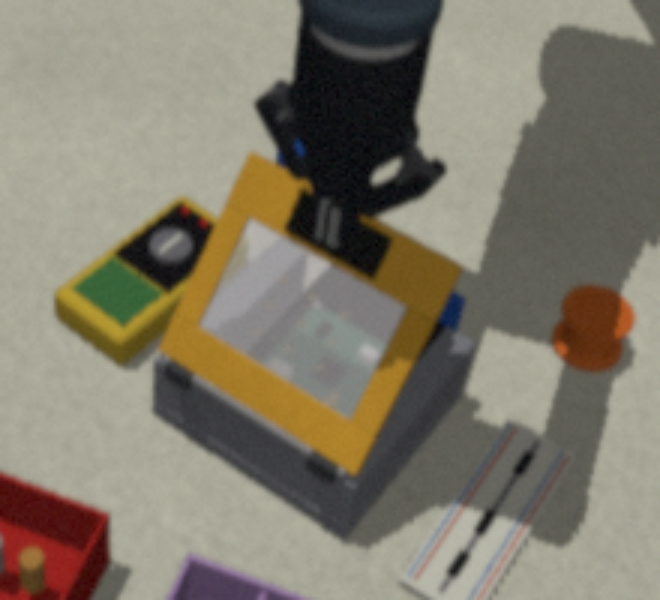

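The fingertips are at the pad, around crop (328,225). Now I'll press along the lid's arc.

>>> apply_moves(moves=[{"jaw":0,"offset":[11,0,10],"rot":[0,0,0]},{"jaw":0,"offset":[10,0,10],"rot":[0,0,0]},{"jaw":0,"offset":[9,0,11],"rot":[0,0,0]},{"jaw":0,"offset":[8,0,12],"rot":[0,0,0]},{"jaw":0,"offset":[7,0,12],"rot":[0,0,0]}])

```text
time_s: 13.18
eef_pos: [0.6437, 0.1764, 0.1317]
eef_rot: [0.0, 0.135, 0.991, 0.0]
wrist_force: [2.6, -0.3, 1.3]
opening: -0.001
grasp_force: 1.2
```

```bash
python3 - <<'E'
from h import *
o=ctrl.get_obs();print("tcp fix",fx(o["eef_pos"]).round(4),o["wrist_force"])
im,P=cloud("scene"); hsv=cv2.cvtColor(im,cv2.COLOR_RGB2HSV); Q=fx(P)
m=(hsv[...,0]>18)&(hsv[...,0]<35)&(hsv[...,1]>120)&(abs(Q[...,0])<.1)&(abs(Q[...,1])<.09)&(Q[...,2]>.066)
q=Q[m]; n=np.linalg.svd(q-q.mean(0),full_matrices=False)[2][2]; print(m.sum(),"lid angle",np.arccos(abs(n[2])))
E
```

```text
tcp fix [-0.039   0.0011  0.1317] [ 2.62425464 -0.28880237  1.25703617]
2747 lid angle 0.4047163341152906
```

>>> apply_moves(moves=[{"jaw":0,"offset":[5,0,13],"rot":[0,0,0]},{"jaw":0,"offset":[5,0,13],"rot":[0,0,0]},{"jaw":0,"offset":[4,0,14],"rot":[0,0,0]},{"jaw":0,"offset":[3,0,10],"rot":[0,0,0]},{"jaw":0,"offset":[0,0,4],"rot":[0,0,0]}])

```text
time_s: 13.85
eef_pos: [0.6265, 0.1808, 0.0774]
eef_rot: [-0.001, 0.135, 0.991, -0.0]
wrist_force: [-2.5, -0.2, 10.2]
opening: 0.002
grasp_force: 5.4
```

>>> apply_moves(moves=[{"jaw":0,"offset":[0,0,1],"rot":[0,0,0]},{"jaw":0,"offset":[0,0,1],"rot":[0,0,0]},{"jaw":0,"offset":[0,0,1],"rot":[0,0,0]},{"jaw":0,"offset":[0,0,0],"rot":[0,0,0]},{"jaw":0,"offset":[0,0,0],"rot":[0,0,0]}])

```text
time_s: 14.48
eef_pos: [0.6265, 0.1809, 0.0768]
eef_rot: [-0.001, 0.135, 0.991, -0.0]
wrist_force: [-7.4, -1.9, 15.0]
opening: 0.002
grasp_force: 7.6
```

```bash
python3 - <<'E'
from h import *
o=ctrl.get_obs();print("tcp fix",fx(o["eef_pos"]).round(4),o["wrist_force"].round(1))
im,P=cloud("scene"); save("s4.png",im); hsv=cv2.cvtColor(im,cv2.COLOR_RGB2HSV); Q=fx(P)
m=(hsv[...,0]>18)&(hsv[...,0]<35)&(hsv[...,1]>120)&(abs(Q[...,0])<.1)&(abs(Q[...,1])<.09)&(Q[...,2]>.06)
q=Q[m]; n=np.linalg.svd(q-q.mean(0),full_matrices=False)[2][2]; n*=np.sign(n[2]); print(m.sum(),"lid n",n.round(4),np.percentile(q,[3,50,97],axis=0).round(4).tolist())
b=(hsv[...,0]>95)&(hsv[...,0]<130)&(hsv[...,1]>110)&(abs(Q[...,0]+.14)<.06)&(abs(Q[...,1])<.065)&(Q[...,2]>.03)
print(b.sum(),np.percentile(Q[b],[5,50,95],axis=0).round(4).tolist() if b.sum() else 0)
cv2.imwrite("pics/c4.png",cv2.resize(im[170:370,260:480,::-1],(660,600)))
E
```

```text
tcp fix [-0.0567  0.0008  0.0768] [-7.4 -1.9 15. ]
2154 lid n [-0.0058  0.0037  1.    ] [[-0.0715, -0.0794, 0.0731], [0.0196, 0.0124, 0.0763], [0.0743, 0.0808, 0.0791]]
164 [[-0.1144, -0.0409, 0.0395], [-0.1115, 0.0284, 0.0484], [-0.1095, 0.0523, 0.0581]]
```

View pics/c4.png

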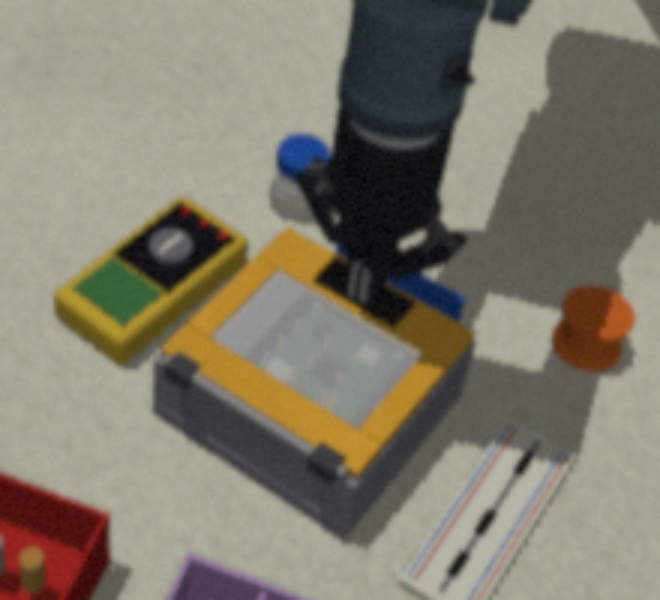

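The lid is level and shut, with the fingertips pressing the pad at crop (360,280) with about 15 N. The tray is still home and the neighbouring objects haven't moved.

```bash
python3 -c "
from bench import ctrl
print(ctrl.hand_in())"
```

```text
the job is handed in; nothing more can be done
None
```

The job is handed in: the tray is fully home, the lid is shut, and the fingertips are still holding it down by the pad at about 15 N (14.5 s used of 42 s); the nearby objects look unmoved in the pictures.

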